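# Lower the bench dog in the plane's way

## Robot

A 6-joint arm with a two-finger parallel gripper is mounted at the origin on the work surface. World frame = base frame: x ahead of the robot, y to its left, z up, the work surface at z = 0. Lengths are in m, angles in degrees, forces in N, time in s.
With the tool pointing down it reaches from about 0.35 to 0.875 m from the base axis. Payload 4.2 kg.
Tool frame: the origin (TCP) lies on the centre line of the jaws, within the pads' length; the fingertips stand 25 mm ahead of it and the grasp point (between the pads) lies 6 mm ahead of it; z points along the fingers, y is the line along which they close (so a half turn about z gives the same grasp; the last joint's range is limited). The gripper opens to 87 mm and grips with 3 to 60 N. Pads are 19 mm wide; open, the fingers measure 117 mm over their backs; the gripper's body (75 mm by 190 mm) begins 51 mm behind the grasp point.
Start: joints at [89.817, 22.042, 0.453, 0, -68.411, -14.817], TCP at [0.162, 0.604, 0.248] pointing down, gripper open.
Joint ranges: [-179.83, 179.83], [-69.29, 118.12], [-61.27, 80.66], [-181.25, 117.63], [-171.15, -9.14], [-177.46, 177.46]. Speed limits (degrees/s): [159.86, 159.86, 180, 180, 180, 180].

## Interface

Orientations are given as a 3x3 rotation matrix whose columns are the frame's x, y, z axes.
In Python, from station import r gives the robot as it stands.
- The arm moves only by the tool move_arm, never from a script. Its argument "series" is a list of rows, each an object with "grip": the opening, from 0 (shut) to 1 (fully open); "xyz": the shift along the tool's x, y, z in mm, a list of three; "angular": the turn, a rotation vector about the tool's x, y, z in rad, a list of three. A call has 1 to 10 rows; each row is the pose to reach, as a shift and turn from the pose commanded when the call began, along the tool's axes at that moment; what a row does not reach only later rows make up. A row lasts 1/10 s, in which the tool goes at most 50 mm and 8.59 degrees, less where a joint would pass 70% of its speed; a pose out of reach is approached as far as the arm can. A call with a gripper value outside its range is refused whole. The fingers move at their own pace and stop on an object; the grip force is fixed at half the most. Time passes only in rows, so rows that repeat a pose let the fingers close. It gives the time, the measured TCP pose, the force, the opening and the grip force at its end, in the units of the state.
- r.sense(): the state, without advancing time (a new reading comes with each control period).
- r.capture(name): name is "side" or "top" or "wrist"; returns a dict with "img" (420x560x3 uint8, red, green, blue), "camera_matrix" (3x3 intrinsics, pixels), "k1" (the pictures are not rectified: a ray, as slopes to the right and down, at radius r is drawn at 1 + k1 r^2 times it, then the intrinsics apply), "rvec" (rotation vector, rad) and "tvec" (3), from world to camera coordinates, as OpenCV has them; the wrist camera has in their place "hand_eye" (4x4, takes a point from camera to tool coordinates, whose origin is the TCP and whose axes are the flange's). Camera axes: x right, y down, z forward; pixel columns grow to the right and rows downward; lengths in m; the calibration is good to about 2 mm. A picture is of the moment at which its call begins: read the wrist's pose just before it. There is no depth.
- r.finish_job(): hands the job in; it is judged then, once.
The state is a dict: "time_s": time; "joints": joint angles; "joint_velocities": joint speeds; "effort": joint torques, N m; "tcp_pos": TCP position; "ee_rot": TCP orientation; "wrist_force": force on the tool from outside, world axes, zero at the start; "moment": the same for the moment, N m; "gripper_width": opening from 0.0 (shut) to 1.0 (fully open); "gripper_force": force on a finger pad.
Only numpy, scipy, OpenCV 4.12 (cv2) and the standard library are available. Lean on these libraries where they do the work, as an engineer would, in place of code of your own. Each camera call takes 0.05 s, during which the arm holds its last target. There are 200 camera calls.

## Task

The board on the perforated bench top is about to be planed lengthwise towards the low planing stop, and the bench dog standing straight beyond its end, on the far side of the stop, would catch the plane as it runs off. With the closed fingertips gently push that one dog straight down until its top is flush with the bench top, then draw the hand clear. Grip and lift nothing, do not touch the other two dogs, and leave the board and the tools where they lie.

Things in the scene. Friction and masses are not known exactly. Their poses are not given: they have to be found in the camera images.
- bench_top: perforated plywood top, 280 (x) by 500 mm (y), fixed on the workbench; surface at z = 60 mm. Of its 20 mm holes three rows along y, at x -80, 0, 80 mm, carry dogs. The planing stop, a fixed batten 10 mm high, crosses it at y 84 to 124 mm; beyond it the three dogs stand at y 192 mm. Origin: centre of its underside, on the workbench; x away from the robot, y along its length to the left, z up
- dog_near: round aluminium bench dog, 20 mm across, 61 mm long, upright in a hole: the one nearest the robot of three, at x -80, y 192 mm of the bench top's frame. Origin: centre of its flat top, at first 30 to 36 mm above the bench top; z up. Slides up and down only; friction of about 3 N, no spring, so it stays where left. Fully down, its foot on the workbench, its top is 1 mm above the bench top (flush)
- dog_mid: round aluminium bench dog, 20 mm across, 61 mm long, upright in a hole: the middle one of three, at x 0, y 192 mm of the bench top's frame. Origin: centre of its flat top, at first 30 to 36 mm above the bench top; z up. Slides up and down only; friction of about 3 N, no spring, so it stays where left. Fully down, its foot on the workbench, its top is 1 mm above the bench top (flush)
- dog_far: round aluminium bench dog, 20 mm across, 61 mm long, upright in a hole: the farthest one of three, at x 80, y 192 mm of the bench top's frame. Origin: centre of its flat top, at first 30 to 36 mm above the bench top; z up. Slides up and down only; friction of about 3 N, no spring, so it stays where left. Fully down, its foot on the workbench, its top is 1 mm above the bench top (flush)
- board: dark hardwood board to be planed, 60 (x) by 260 (y) by 24 mm thick, loose and flat on the bench top, its +y end 1 to 10 mm short of the planing stop, in line (within 5 mm) with one of the three rows of holes, so that one dog stands straight beyond its end, on the other side of the stop. Origin: centre of its underside; z up
- plane: iron smoothing plane, 60 mm wide, 245 mm long (along its y), about 120 mm high, lying loose on the bench top in another row. Origin: centre of its sole
- chisel: bevel-edged chisel with a beech handle, 250 mm long (along its y), 29 mm wide, 29 mm high, lying loose on the bench top in the remaining row. Origin: below its middle, on the bench top
- mallet: joiner's beech mallet lying loose on the workbench beyond the +y end of the bench top; head 90 x 140 x 65 mm high, handle reaching to 295 mm along its -x. Origin: centre of the head's underside
- square: try square lying loose on the workbench near the mallet; stock 115 x 28 x 16 mm high, steel blade 40 x 150 x 3 mm along its y. Origin: centre of the stock's underside

How it is judged:
By the outcome, as a careful person would: the job done as asked, in the order asked, and still so for the second after the job is handed in, with the robot touching nothing.
It also fails if it takes over 32 s, if anything falls off the work surface, if the arm or the gripper's body presses on something with over 40 N, if the wrist force passes 120 N, or if a joint passes its speed limit or range.

## Working session

There is one attempt and no reset: what is moved stays moved. The work goes in short steps, Python scripts to look and compute and a tool call to move; the robot and the scene stay as the last step left them, time stands still between calls to the robot, and variables do not carry over. Pictures are saved under pics/ and viewed, at most 10 in all, crops included, and the job is handed in when it is done.

Besides the shell and the picture viewer there is one more tool, called after "Call:" in YAML: its name, and indented under it one key for each argument. move_arm: Moves the arm, as the interface text tells. Its arguments: {"type":"object","properties":{"series":{"type":"array"}},"required":["series"]}

```bash
mkdir -p pics; ls; python3 - <<'E'
from station import r
import cv2,pickle
d={}
for n in("top","side"):
    c=r.capture(n);d[n]=c;cv2.imwrite(f"pics/{n}1.png",c["img"][:,:,::-1])
    print(n,c["camera_matrix"],c["k1"],c["rvec"],c["tvec"])
s=r.sense();d["s"]=s;print(s)
pickle.dump(d,open("d.pkl","wb"))
E
```

```text
pics
top [[516.34129129   0.         273.66262988]
 [  0.         516.34129129 211.32124762]
 [  0.           0.           1.        ]] -0.19674409385242672 [ 2.15535852 -2.15574232  0.15963562] [0.05599046 0.54636622 1.3140259 ]
side [[423.17973284   0.         276.45366305]
 [  0.         423.17973284 212.81801284]
 [  0.           0.           1.        ]] 0.04367203832089636 [ 2.08040442 -0.62512826  0.35356695] [-0.40473677  0.2701676   0.72580296]
{'time_s': 0.1, 'joints': array([ 8.98169220e+01,  2.20862767e+01,  3.85778446e-01, -2.43684021e-02,
       -6.84125557e+01, -1.48177656e+01]), 'joint_velocities': array([ 0.00415726, -0.11339786,  0.30382183,  0.14418803,  0.08449133,
        0.02306964]), 'effort': array([-2.30570304e-04, -3.91693890e+01,  1.87932515e+01,  4.23180297e+00,
        1.34185128e-02, -7.32722538e-05]), 'tcp_pos': array([0.16161696, 0.60321665, 0.24655974]), 'ee_rot': array([[ 9.65881425e-01, -2.58984384e-01, -4.01779201e-04],
       [-2.58984667e-01, -9.65879420e-01, -1.97185784e-03],
       [ 1.22610128e-04,  2.00863552e-03, -9.99997975e-01]]), 'wrist_force': array([ 0.78154008, -0.06243491, -0.28712731]), 'moment': array([-0.0397915 ,  0.03246157,  0.03838688]), 'gripper_force': 0.0, 'gripper_width': 1.0037652884240742}
```

View pics/top1.png

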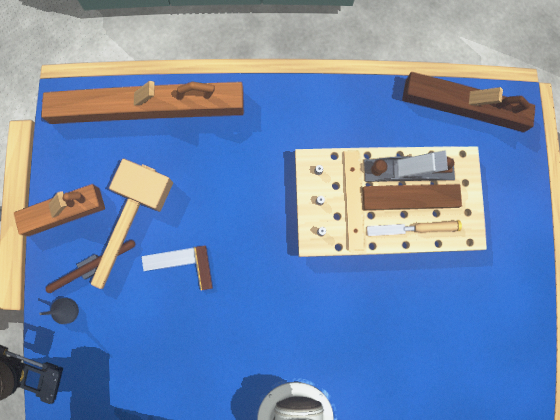

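View pics/side1.png

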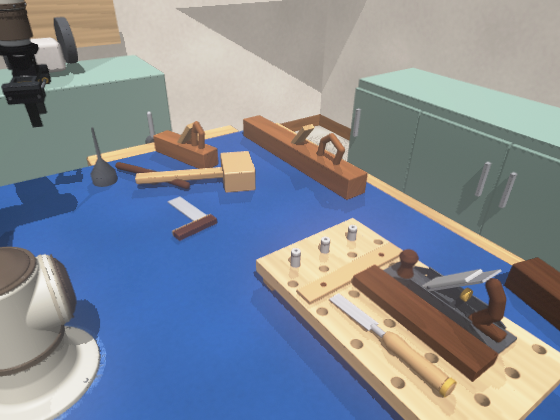

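The top view shows the board (365–462, 197) in the middle row, between the plane and the chisel, so the dog to push is dog_mid. It is at about (319,200) in the top view and (326,240) in the side view. Next I'll look closer and triangulate.

```bash
cat > h.py <<'E'
import numpy as np,cv2
def ray(c,uv):
    K=c["camera_matrix"];p=np.array([(uv[0]-K[0,2])/K[0,0],(uv[1]-K[1,2])/K[1,1]])
    q=p.copy()
    for _ in range(30): q=p/(1+c["k1"]*(q@q))
    R=cv2.Rodrigues(np.array(c["rvec"],float))[0];t=np.array(c["tvec"]).ravel()
    d=R.T@np.append(q,1);return -R.T@t,d/np.linalg.norm(d)
def onz(c,uv,z):
    o,d=ray(c,uv);return o+d*(z-o[2])/d[2]
def tri(c1,u1,c2,u2):
    o1,d1=ray(c1,u1);o2,d2=ray(c2,u2)
    k=np.linalg.lstsq(np.c_[d1,-d2],o2-o1,rcond=None)[0]
    a,b=o1+k[0]*d1,o2+k[1]*d2;return (a+b)/2,np.linalg.norm(a-b)
E
python3 - <<'E'
import pickle,cv2,numpy as np
d=pickle.load(open("d.pkl","rb"))
a=d["top"]["img"][155:245,300:375];b=d["side"]["img"][215:275,280:370]
A=cv2.resize(a,(400,480),interpolation=3);B=cv2.resize(b,(400,267),interpolation=3)
o=np.zeros((480,800,3),np.uint8);o[:,:400]=A;o[:267,400:]=B
cv2.imwrite("pics/crop1.png",o[:,:,::-1])
E
```

```text
(no output)
```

View pics/crop1.png

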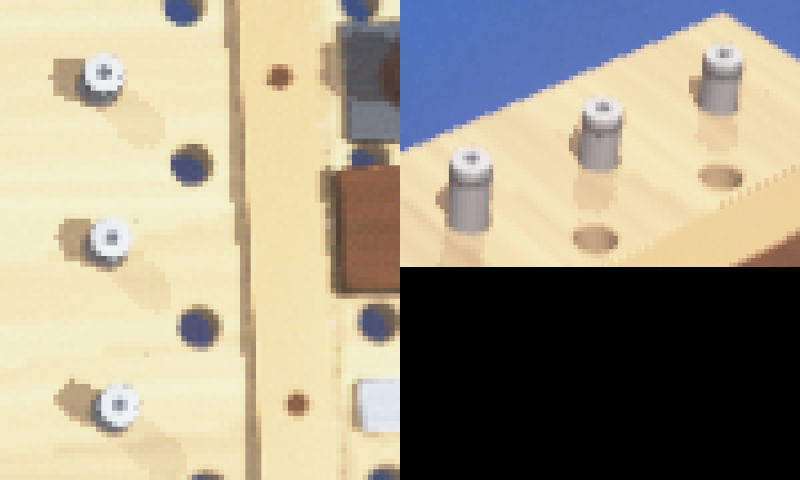

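The crop shows the three white dog tops clearly: top view crop (104,73), (111,238), (119,404); side view crop (722,53), (602,107), (471,159). The board's end is at crop row 230, in line with the middle dog.

```bash
python3 - <<'E'
import pickle
from h import *
np.set_printoptions(precision=4,suppress=True)
d=pickle.load(open("d.pkl","rb"));T,S=d["top"],d["side"];s=d["s"]
P={}
for n,a,b in(("far",(104,73),(322,53)),("mid",(111,237.5),(202,107)),("near",(119,404),(71,159))):
    u=(300+(a[0]+.5)/5.333-.5,155+(a[1]+.5)/5.333-.5);v=(280+(b[0]+.5)/4.444-.5,215+(b[1]+.5)/4.444-.5)
    P[n],e=tri(T,u,S,v);print(n,u,v,P[n],e)
ax=P["far"]-P["near"];ax[2]=0;print("spacing",np.linalg.norm(ax),"yaw",np.degrees(np.arctan2(ax[1],ax[0])))
ax/=np.linalg.norm(ax);ay=np.array([-ax[1],ax[0],0])
b=onz(T,(413,196.5),.084);print("board offset across rows mm",(b-P["mid"])@ax*1e3,"along",(b-P["mid"])@ay*1e3)
R=s["ee_rot"];print("tool shift mm",R.T@(P["mid"]-s["tcp_pos"])*1e3)
print("tool y vs bench y deg",np.degrees(np.arctan2(R[1,1],R[0,1])), "azimuth",np.degrees(np.arctan2(P["mid"][1],P["mid"][0])))
print(onz(T,(295.5,148.5),.06),onz(T,(300,256),.06))
E
```

```text
far (319.09497468591786, 168.28211138196139) (352.0697569756976, 226.53870387038705) [ 0.6496 -0.0592  0.0888] 0.001723855317971024
mid (320.40755672229517, 199.1277892368273) (325.06705670567055, 238.6899189918992) [ 0.5701 -0.0616  0.0888] 0.00103930810412323
near (321.9076504781549, 230.34849053065818) (295.58910891089107, 250.39108910891088) [ 0.4904 -0.064   0.0929] 0.0008057342990113541
spacing 0.15935318389226164 yaw 1.71747631828857
board offset across rows mm 1.4539485673093275 along -241.9351874465713
tool shift mm [566.6537 536.0271 158.9438]
tool y vs bench y deg -105.00983862868473 azimuth -6.166379162124634
[ 0.7098 -0.0014  0.06  ] [ 0.4283 -0.0109  0.06  ]
```

Heights (29–33 mm above the top), the 80 mm spacing and the reach all agree with the text. The board's row offset is 1.5 mm, which confirms dog_mid. I'll travel there high, with fingers shutting and turning so they close along the bench's x.

Call:
move_arm:
  series:
    - {"grip": 0,"xyz": [567,536,0],"angular": [0,0,1.28]}
    - {"grip": 0,"xyz": [567,536,0],"angular": [0,0,1.28]}
    - {"grip": 0,"xyz": [567,536,0],"angular": [0,0,1.28]}
    - {"grip": 0,"xyz": [567,536,0],"angular": [0,0,1.28]}
    - {"grip": 0,"xyz": [567,536,0],"angular": [0,0,1.28]}
    - {"grip": 0,"xyz": [567,536,0],"angular": [0,0,1.28]}
    - {"grip": 0,"xyz": [567,536,0],"angular": [0,0,1.28]}
    - {"grip": 0,"xyz": [567,536,0],"angular": [0,0,1.28]}
    - {"grip": 0,"xyz": [567,536,0],"angular": [0,0,1.28]}
    - {"grip": 0,"xyz": [567,536,0],"angular": [0,0,1.28]}

```text
time_s: 1.1
tcp_pos: [0.4242, 0.1759, 0.2476]
ee_rot: [[0.028, -1.0, 0.0], [-1.0, -0.028, 0.0], [-0.0, -0.0, -1.0]]
wrist_force: [1.4, 1.7, 0.3]
gripper_width: 0.172
gripper_force: 0.0
```

```bash
cat > go.py <<'E'
from station import r
from h import *
np.set_printoptions(precision=4,suppress=True)
s=r.sense();print(s["time_s"],s["tcp_pos"],s["gripper_width"],s["wrist_force"],s["joints"]);R=s["ee_rot"];print(R)
print("shift",R.T@(np.array([.5701,-.0616,.0888])-s["tcp_pos"])*1e3, "turn to y at 181.7:",np.radians((np.degrees(np.arctan2(R[1,1],R[0,1]))-181.7+180)%360-180))
E
python3 go.py
```

```text
1.1 [0.4242 0.1759 0.2476] 0.1716394152936192 [1.4428 1.6502 0.2794] [ 42.8804   5.6685 -21.6682  -0.009  -62.6557 -41.2666]
[[ 0.0281 -0.9996  0.    ]
 [-0.9996 -0.0281  0.0002]
 [-0.0002 -0.     -1.    ]]
shift [ 241.521  -139.1856  158.7097] turn to y at 181.7: -0.0015768923981657383
```

Call:
move_arm:
  series:
    - {"grip": 0,"xyz": [242,-139,0],"angular": [0,0,0]}
    - {"grip": 0,"xyz": [242,-139,0],"angular": [0,0,0]}
    - {"grip": 0,"xyz": [242,-139,0],"angular": [0,0,0]}
    - {"grip": 0,"xyz": [242,-139,0],"angular": [0,0,0]}
    - {"grip": 0,"xyz": [242,-139,0],"angular": [0,0,0]}
    - {"grip": 0,"xyz": [242,-139,50],"angular": [0,0,0]}
    - {"grip": 0,"xyz": [242,-139,50],"angular": [0,0,0]}
    - {"grip": 0,"xyz": [242,-139,50],"angular": [0,0,0]}
    - {"grip": 0,"xyz": [242,-139,50],"angular": [0,0,0]}
    - {"grip": 0,"xyz": [242,-139,50],"angular": [0,0,0]}

```text
time_s: 2.1
tcp_pos: [0.5703, -0.0588, 0.1995]
ee_rot: [[0.031, -1.0, 0.003], [-1.0, -0.031, 0.0], [-0.0, -0.003, -1.0]]
wrist_force: [0.6, 0.3, -0.2]
gripper_width: 0.005
gripper_force: 0.0
```

```bash
python3 go.py; python3 - <<'E'
from station import r
import cv2,pickle
s=r.sense();c=r.capture("wrist");pickle.dump((s,c),open("w.pkl","wb"))
cv2.imwrite("pics/w1.png",c["img"][:,:,::-1]);print(c["hand_eye"],c["camera_matrix"],c["k1"])
E
```

```text
2.1 [ 0.5703 -0.0588  0.1995] 0.005360739985362266 [ 0.5703  0.3272 -0.248 ] [ 10.304   19.1906 -11.1791   0.0249 -59.4424  -8.5417]
[[ 0.031  -0.9995  0.0033]
 [-0.9995 -0.031   0.0002]
 [-0.0001 -0.0033 -1.    ]]
shift [  2.7598   0.6418 110.6538] turn to y at 181.7: 0.0013074652186605105
[[-6.88384118e-04 -9.68945909e-01 -2.47271819e-01  6.67860377e-02]
 [ 9.99999716e-01 -5.91541110e-04 -4.65934956e-04  8.20543734e-04]
 [ 3.05194323e-04 -2.47272069e-01  9.68946041e-01 -1.38057638e-01]
 [ 0.00000000e+00  0.00000000e+00  0.00000000e+00  1.00000000e+00]] [[317.75890338   0.         282.19312989]
 [  0.         317.75890338 210.36115431]
 [  0.           0.           1.        ]] 0.022787650139565612
```

View pics/w1.png

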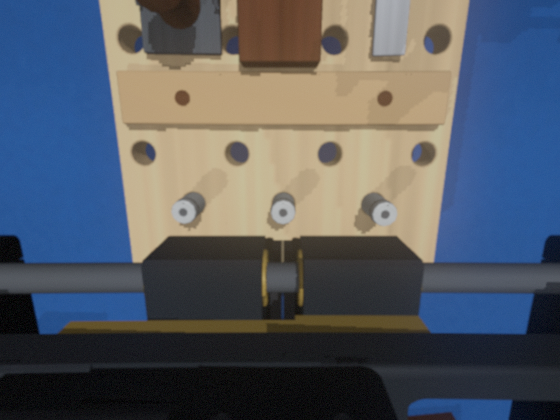

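The middle dog's top is at (284,212) with the board straight beyond it (240–320). The other dogs are at (184,211) and (384,213). I'll locate it from here, and project the fingertip points into the picture.

```bash
python3 - <<'E'
import pickle
from h import *
np.set_printoptions(precision=4,suppress=True)
s,c=pickle.load(open("w.pkl","rb"))
W=np.eye(4);W[:3,:3]=s["ee_rot"];W[:3,3]=s["tcp_pos"];C=np.linalg.inv(W@c["hand_eye"])
c["rvec"]=cv2.Rodrigues(C[:3,:3])[0];c["tvec"]=C[:3,3]
d=pickle.load(open("d.pkl","rb"));T,S=d["top"],d["side"]
t={"mid":((284,212),(320.41,199.13),(325.07,238.69)),"near":((384,213),(321.9,230.35),(295.6,250.4)),"far":((184,211),(319.1,168.3),(352.07,226.5))}
for n,(w,a,b) in t.items():
    print(n,onz(c,w,.092),"w+side",*tri(c,w,S,b),"w+top",*tri(c,w,T,a))
H=np.linalg.inv(c["hand_eye"]);K=c["camera_matrix"]
for p in([0,0,.025],[.0095,0,.025],[0,.015,.025],[0,0,0],[0,0,-.045]):
    q=H[:3,:3]@p+H[:3,3];print(p,(K@q/q[2])[:2])
E
```

```text
mid [ 0.5686 -0.0617  0.092 ] w+side [ 0.5689 -0.0614  0.0892] 0.00104568204143912 w+top [ 0.5692 -0.0617  0.0932] 0.001278175753950375
near [ 0.489  -0.0633  0.092 ] w+side [ 0.4896 -0.0639  0.0933] 0.000597023065143339 w+top [ 0.4903 -0.0641  0.0955] 0.0004281801759593092
far [ 0.6483 -0.06    0.092 ] w+side [ 0.6491 -0.0589  0.0887] 0.0005587409536665293 w+top [ 0.6495 -0.0595  0.0898] 0.0010863829453341724
[0, 0, 0.025] [280.8733 254.7777]
[0.0095, 0, 0.025] [280.8433 238.3939]
[0, 0.015, 0.025] [308.1875 254.7633]
[0, 0, 0] [280.6445 275.0076]
[0, 0, -0.045] [279.9706 334.5725]
```

```bash
python3 - <<'E'
import cv2
i=cv2.imread("pics/w1.png")[190:345,130:440];i=cv2.resize(i,(800,400),interpolation=3)
cv2.imwrite("pics/w1c.png",cv2.convertScaleAbs(i,alpha=2.2,beta=15))
from station import r
c=r.capture("side");cv2.imwrite("pics/s2.png",cv2.resize(c["img"][60:300,200:480,::-1],(700,600),interpolation=3))
E
```

```text
(no output)
```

View pics/w1c.png

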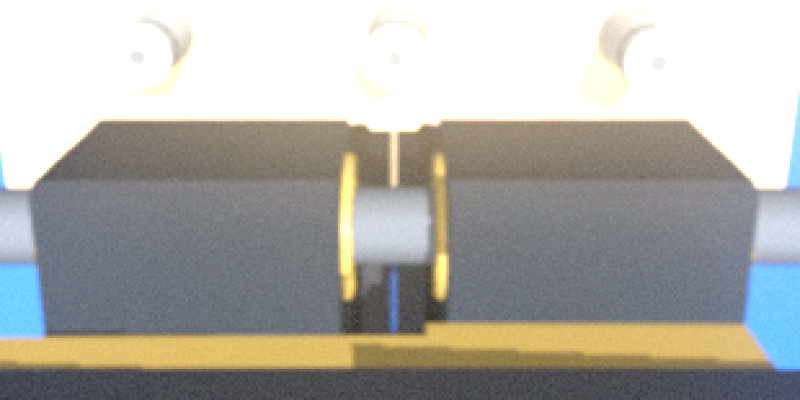

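View pics/s2.png

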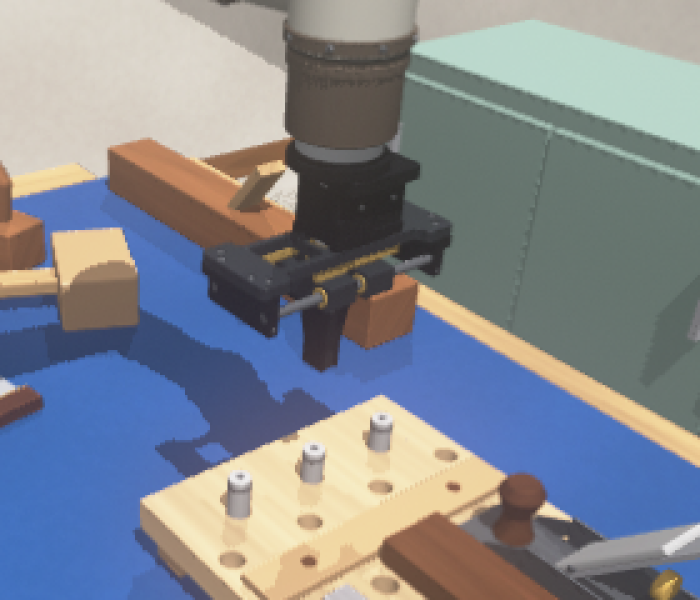

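The wrist crop shows the slim shut fingertips between the carriages. The side view shows the hand centred over the middle dog, with the wide body across the rows and clear of the plane. Next I'll descend to about 14 mm above the dog.

Call:
move_arm:
  series:
    - {"grip": 0,"xyz": [2,1,10],"angular": [0,0,0]}
    - {"grip": 0,"xyz": [2,1,30],"angular": [0,0,0]}
    - {"grip": 0,"xyz": [2,1,50],"angular": [0,0,0]}
    - {"grip": 0,"xyz": [2,1,65],"angular": [0,0,0]}
    - {"grip": 0,"xyz": [2,1,70],"angular": [0,0,0]}
    - {"grip": 0,"xyz": [2,1,70],"angular": [0,0,0]}
    - {"grip": 0,"xyz": [2,1,70],"angular": [0,0,0]}
    - {"grip": 0,"xyz": [2,1,70],"angular": [0,0,0]}

```text
time_s: 3.0
tcp_pos: [0.5695, -0.0619, 0.1286]
ee_rot: [[0.029, -1.0, 0.002], [-1.0, -0.029, 0.0], [-0.0, -0.002, -1.0]]
wrist_force: [-0.4, -0.2, -0.8]
gripper_width: 0.007
gripper_force: 0.0
```

```bash
python3 go.py
```

```text
3.0 [ 0.5695 -0.0619  0.1286] 0.006964449808155754 [-0.3924 -0.2285 -0.8466] [  9.9992  23.4177 -16.1985   0.014  -50.262   -8.3331]
[[ 0.0292 -0.9996  0.0021]
 [-0.9996 -0.0292  0.0002]
 [-0.0001 -0.0021 -1.    ]]
shift [-0.2917 -0.565  39.7826] turn to y at 181.7: -0.00043659787773661017
```

Call:
move_arm:
  series:
    - {"grip": 0,"xyz": [0,0,4],"angular": [0,0,0]}
    - {"grip": 0,"xyz": [0,0,7],"angular": [0,0,0]}
    - {"grip": 0,"xyz": [0,0,10],"angular": [0,0,0]}
    - {"grip": 0,"xyz": [0,0,12],"angular": [0,0,0]}
    - {"grip": 0,"xyz": [0,0,14],"angular": [0,0,0]}
    - {"grip": 0,"xyz": [0,0,16],"angular": [0,0,0]}
    - {"grip": 0,"xyz": [0,0,18],"angular": [0,0,0]}
    - {"grip": 0,"xyz": [0,0,20],"angular": [0,0,0]}
    - {"grip": 0,"xyz": [0,0,22],"angular": [0,0,0]}
    - {"grip": 0,"xyz": [0,0,24],"angular": [0,0,0]}

```text
time_s: 4.0
tcp_pos: [0.5687, -0.0621, 0.1034]
ee_rot: [[0.029, -1.0, -0.0], [-1.0, -0.029, -0.0], [0.0, 0.0, -1.0]]
wrist_force: [-2.3, -0.0, 2.4]
gripper_width: 0.007
gripper_force: 1.3
```

The dog is being pushed with about 3 N of resistance. I'll continue slowly.

Call:
move_arm:
  series:
    - {"grip": 0,"xyz": [0,0,2],"angular": [0,0,0]}
    - {"grip": 0,"xyz": [0,0,4],"angular": [0,0,0]}
    - {"grip": 0,"xyz": [0,0,6],"angular": [0,0,0]}
    - {"grip": 0,"xyz": [0,0,8],"angular": [0,0,0]}
    - {"grip": 0,"xyz": [0,0,10],"angular": [0,0,0]}
    - {"grip": 0,"xyz": [0,0,12],"angular": [0,0,0]}
    - {"grip": 0,"xyz": [0,0,13],"angular": [0,0,0]}
    - {"grip": 0,"xyz": [0,0,14],"angular": [0,0,0]}
    - {"grip": 0,"xyz": [0,0,14],"angular": [0,0,0]}

```text
time_s: 4.9
tcp_pos: [0.5692, -0.062, 0.0894]
ee_rot: [[0.029, -1.0, 0.001], [-1.0, -0.029, 0.0], [-0.0, -0.001, -1.0]]
wrist_force: [0.1, 0.4, 0.5]
gripper_width: 0.007
gripper_force: 0.0
```

```bash
python3 go.py|head -1
```

```text
4.9 [ 0.5692 -0.062   0.0894] 0.006867606869113868 [0.0701 0.4443 0.5056] [  9.9934  26.2187 -18.4529   0.0042 -45.2646  -8.3341]
```

Tip is at about 64 mm. I'll go down in half-millimetre steps until the dog's foot seats.

Call:
move_arm:
  series:
    - {"grip": 0,"xyz": [0,0,1],"angular": [0,0,0]}
    - {"grip": 0,"xyz": [0,0,2],"angular": [0,0,0]}
    - {"grip": 0,"xyz": [0,0,2.5],"angular": [0,0,0]}
    - {"grip": 0,"xyz": [0,0,3],"angular": [0,0,0]}
    - {"grip": 0,"xyz": [0,0,3],"angular": [0,0,0]}

```text
time_s: 5.4
tcp_pos: [0.5695, -0.0619, 0.0868]
ee_rot: [[0.029, -1.0, 0.002], [-1.0, -0.029, 0.0], [-0.0, -0.002, -1.0]]
wrist_force: [1.1, -0.6, 2.1]
gripper_width: 0.002
gripper_force: 1.0
```

Call:
move_arm:
  series:
    - {"grip": 0,"xyz": [0,0,0.5],"angular": [0,0,0]}
    - {"grip": 0,"xyz": [0,0,1],"angular": [0,0,0]}
    - {"grip": 0,"xyz": [0,0,1],"angular": [0,0,0]}

```text
time_s: 5.7
tcp_pos: [0.5695, -0.0619, 0.0864]
ee_rot: [[0.029, -1.0, 0.002], [-1.0, -0.029, -0.0], [0.0, -0.002, -1.0]]
wrist_force: [0.2, -0.3, 5.4]
gripper_width: 0.006
gripper_force: 2.9
```

Call:
move_arm:
  series:
    - {"grip": 0,"xyz": [0,0,0.5],"angular": [0,0,0]}
    - {"grip": 0,"xyz": [0,0,1],"angular": [0,0,0]}
    - {"grip": 0,"xyz": [0,0,1],"angular": [0,0,0]}

```text
time_s: 6.0
tcp_pos: [0.5695, -0.0619, 0.0863]
ee_rot: [[0.03, -1.0, 0.002], [-1.0, -0.03, -0.0], [0.0, -0.002, -1.0]]
wrist_force: [-1.6, -0.1, 10.7]
gripper_width: 0.005
gripper_force: 5.3
```

The dog is seated: the force is rising (10.7 N) while the tip stays at 61.3 mm. I'll draw the hand straight up and clear.

Call:
move_arm:
  series:
    - {"grip": 0,"xyz": [0,0,-5],"angular": [0,0,0]}
    - {"grip": 0,"xyz": [0,0,-20],"angular": [0,0,0]}
    - {"grip": 0,"xyz": [0,0,-50],"angular": [0,0,0]}
    - {"grip": 0,"xyz": [0,0,-80],"angular": [0,0,0]}
    - {"grip": 0,"xyz": [0,0,-110],"angular": [0,0,0]}
    - {"grip": 0,"xyz": [0,0,-130],"angular": [0,0,0]}
    - {"grip": 0,"xyz": [0,0,-130],"angular": [0,0,0]}
    - {"grip": 0,"xyz": [0,0,-130],"angular": [0,0,0]}
    - {"grip": 0,"xyz": [0,0,-130],"angular": [0,0,0]}

```text
time_s: 6.9
tcp_pos: [0.5677, -0.062, 0.2127]
ee_rot: [[0.029, -1.0, -0.004], [-1.0, -0.029, 0.0], [-0.0, 0.004, -1.0]]
wrist_force: [0.6, 0.1, -0.9]
gripper_width: 0.003
gripper_force: 0.0
```

```bash
python3 - <<'E'
from station import r
import cv2
c=r.capture("side");cv2.imwrite("pics/s3.png",cv2.resize(c["img"][180:400,240:530,::-1],(790,600),interpolation=3))
s=r.sense();print(s["tcp_pos"],s["wrist_force"],s["time_s"])
E
```

```text
[ 0.56786974 -0.06207832  0.21278455] [-0.10360283 -0.37939998 -0.46111797] 6.95
```

View pics/s3.png

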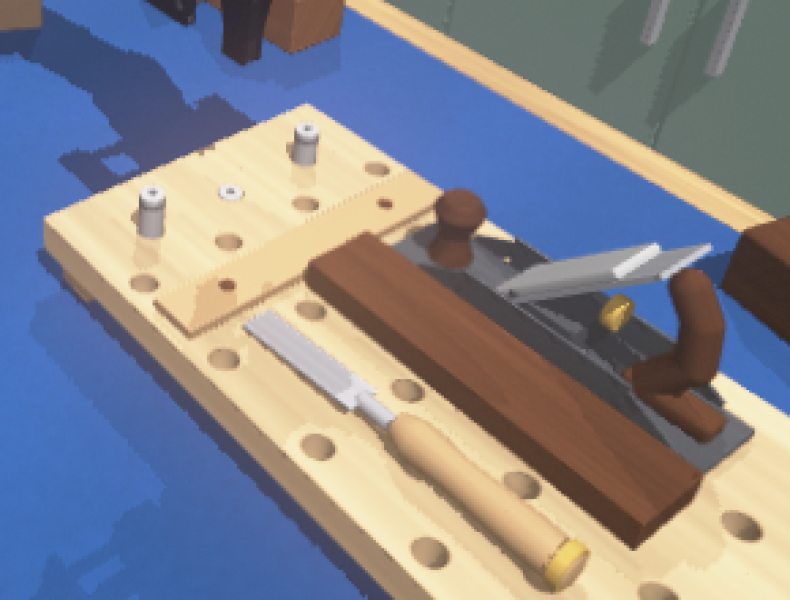

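The middle dog (231,192 in the crop) is flush, the other two are standing, the board and tools are undisturbed, and the hand is clear.

```bash
python3 -c "
from station import r
print(r.finish_job())"
```

```text
the job is handed in; nothing more can be done
None
```

I pushed the middle dog (dog_mid) down until it seated flush, drew the hand clear and handed the job in at about 7 s; the last picture shows the other two dogs, the board and the bench tools undisturbed.

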